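# Shut and lock the first-aid tin

### The arm

A 7-joint arm with a two-finger parallel gripper is mounted at the origin on the work surface. World frame = base frame: x ahead of the robot, y to its left, z up, the work surface at z = 0. Lengths are in m, angles in rad, forces in N, time in s.
With the tool pointing down it reaches from about 0.425 to 1.025 m from the base axis. Payload 9.4 kg.
Tool frame: the origin (TCP) lies midway between the tips of the shut fingers; the grasp point (between the pads) lies 19 mm behind it; x points along the fingers, y is the direction in which the jaws open and shut, and the axes are right-handed (so a half turn about x gives the same grasp; the last joint's range is limited). The gripper opens to 85 mm and grips with 20 to 120 N. Pads are 22 mm wide; open, the fingers measure 114 mm over their backs; the gripper's body (76 mm by 85 mm) begins 54 mm behind the grasp point. The pads swing forward as they close: fully open they stand 13 mm farther back than shut.
Start: joints at [1.163, 0.599, -0.003, 1.599, 0.002, 0.943, -0.08], TCP at [0.235, -0.686, 0.231] pointing down, gripper open.
Joint ranges: [-2.57, 2.57], [-0.35, 1.97], [-1.29, 1.29], [0.11, 2.56], [-1.05, 4.19], [0.11, 1.86], [-2.63, 2.63]. Speed limits (rad/s): [2.22, 2.22, 3.01, 3.01, 3.14, 3.14, 3.14].

### API

Orientations are given as [roll, pitch, yaw] about the fixed x, y, z axes, in that order (R = Rz(yaw) Ry(pitch) Rx(roll)).
In Python, from cell import manip, eyes, close_job gives the robot as it stands.
- The arm moves only by the tool send_rows, never from a script. Its argument "plan" is a list of rows, each an object of numbers: "grip": the opening, from 0 (shut) to 1 (fully open); "tx", "ty", "tz": the shift along the tool's x, y, z as a fraction of full scale; "turn": the turn about the tool's x as a fraction of full scale. A call has 1 to 8 rows; each row shifts and turns the commanded pose from where the row before left it, along the tool's axes as they then stand; what a row does not reach is not made up. Full scale, the value 1, is 0.4 m for a shift and 90 degrees for a turn. A row lasts 1/10 s, in which the tool goes at most 50 mm and 8.59 degrees, less where a joint would pass 70% of its speed; a pose out of reach is approached as far as the arm can. A call with a number of a shift or a turn outside -1 to 1 is refused whole. A call with a gripper value outside its range is refused whole. The fingers move at their own pace and stop on an object; "squeeze" is the grip in N (left out, the last holds). Time passes only in rows, so rows that do not move let the fingers close. It gives the time, the measured TCP pose, the force and the opening at its end, in the units of the state.
- manip.observe(): the state, without advancing time (a new reading comes with each control period).
- eyes.snapshot(name): name is "scene" or "side" or "wrist"; returns a dict with "img" (384x512x3 uint8, red, green, blue), "K" (3x3 intrinsics, pixels), "k1" (the pictures are not rectified: a ray, as slopes to the right and down, at radius r is drawn at 1 + k1 r^2 times it, then the intrinsics apply), "rvec" (rotation vector, rad) and "tvec" (3), from world to camera coordinates, as OpenCV has them; the wrist camera has in their place "hand_eye" (4x4, takes a point from camera to tool coordinates, whose origin is the TCP and whose axes are the tool frame's). Camera axes: x right, y down, z forward; pixel columns grow to the right and rows downward; lengths in m; the calibration is good to about 2 mm. A picture is of the moment at which its call begins: read the wrist's pose just before it. There is no depth.
- close_job(): hands the job in, once; it reports no verdict.
The state is a dict: "clock": time; "q": joint angles; "joint_vel": joint speeds; "joint_efforts": joint torques, N m; "position": TCP position; "eef_rot": TCP orientation; "ft_force": force on the tool from outside, world axes, zero at the start; "torque": the same for the moment, N m; "width": finger opening in m.
Only numpy, scipy, OpenCV 4.12 (cv2) and the standard library are available. Lean on these libraries where they do the work, as an engineer would, in place of code of your own. Each camera call takes 0.05 s, during which the arm holds its last target. There are 200 camera calls.

### The job

Swing the first-aid tin's lid fully shut, then press its red-barred quarter-turn stud down and turn it a quarter turn clockwise until it drops into its catch, and let go, so that the tin is locked. Leave the jar, eye cup and tweezers as they are.

Things in the scene. Friction and masses are not known exactly. Their poses are not given: they have to be found in the camera images.
- tin: White first-aid tin, open box 130 (x) x 200 (y) x 70 mm high, fixed to the shelf. Origin: centre of its underside; z up, -x is its front, the lid's hinge lies along y on the far (+x) top rim.
- lid (a joint): Lid hinge, rad: 0 = fully shut, positive = raised; starts about half open (0.5 to 1.0). The stiff hinge keeps the lid where it is left; pushing its free edge shut takes about 2 to 5 N. Lid: white plate 130 x 206 x 8 mm, mass about 0.3 kg with the stud; shut, its top is 78 mm above the shelf.
- lid_hinge (a point): Point on the lid's hinge line, mid-width, 70 mm above the shelf and 65 mm behind (+x of) the tin's centre.
- lid_edge (a point): Middle of the lid's free (front) edge on its outer, upper face. Turns with the lid: point x points from the free edge to the hinge, y along the hinge, z out of the upper face; 130 mm from the hinge line. The face is bare for pushing more than 40 mm to either side (y) of the stud.
- stud_top (a point): Centre of the top of the stud's red grip bar, on the stud's axis; z is that axis (straight up when the lid is shut), y runs along the bar. The bar, 14 mm thick, 56 mm long, 24 mm high, stands across the stud's disc with a broad slot each side for the fingers. Stud up, its top is 46 mm above the lid's face, 124 mm above the shelf with the lid shut.
- stud_disc (a point): Centre of the upper face of the stud's grey disc (62 mm diameter, 6 mm thick), under the bar: the slots' floor, 24 mm below stud_top. The stud goes through the lid 90 mm from the hinge line at mid-width, 40 mm in from the free edge. Open: bar along the tin's y; locked: bar along the tin's x, head about 5 mm lower than when open.
- stud_press (a joint): How far the stud is pressed into the lid, m: 0 = up, stop at 0.013. Spring about 6 N at the top, 12 N at the stop. With the lid shut it turns past about 0.15 rad only while pressed more than 0.009 (forced, it lifts the lid; turned while the lid is open, it keeps the lid from shutting); released in its catch it rises to about 0.005, which is locked.
- stud_turn (a joint): Stud angle, rad: 0 = open (start), grows clockwise seen from above; stop at 1.62. From about 1.35 on it is over its catch and rises into it when let go; light friction (0.03 N m).
- jar: Amber glass jar with a white cap, 60 mm diameter, 85 mm high, loose beside the tin, bystander. Origin: centre of its underside, z up.
- eyecup: Blue plastic eye cup, 54 mm across the rim, 60 mm high, loose beside the tin, bystander. Origin: centre of its underside, z up.
- tweezers: Steel tweezers 118 mm long (along y), lying behind the tin, loose bystander. Origin: centre of the underside.
Things that resemble listed ones, but are neither listed nor needed, are in the scene too. Of the things shaped like the tin, the white one is meant.

How it is judged:
By the outcome, as a careful person would: the job done as asked, in the order asked, and still so for the second after the job is handed in, with the robot touching nothing.
It also fails if it takes over 48 s, if anything falls off the work surface, if the arm or the gripper's body presses on something with over 40 N, if the wrist force passes 120 N, or if a joint passes its speed limit or range.

## Working session

There is one attempt and no reset: what is moved stays moved. The work goes in short steps, Python scripts to look and compute and a tool call to move; the robot and the scene stay as the last step left them, time stands still between calls to the robot, and variables do not carry over. Pictures are saved under pics/ and viewed, about 8 in all and at most 12, crops included, and the job is handed in when it is done.

Besides the shell and the picture viewer there is one more tool, called after "Emit:" by a JSON object that holds its "api" and its "payload", one argument or row to a line. send_rows: Moves the arm, as the interface text tells. Its arguments: {"type":"object","properties":{"plan":{"type":"array"},"squeeze":{"type":"number"}},"required":["plan"]}

```bash
mkdir -p pics; ls; python3 - <<'E'
from cell import manip, eyes
import cv2,numpy as np
print(manip.observe())
for n in ["scene","side"]:
    s=eyes.snapshot(n); cv2.imwrite(f"pics/{n}0.png",s["img"][:,:,::-1]); print(n,s["K"],s["k1"],s["rvec"],s["tvec"])
    np.savez(f"pics/{n}0.npz",**s)
E
```

```text
pics
{'clock': 0.0, 'q': array([ 1.16328562,  0.60012438, -0.00254967,  1.60014057,  0.00181776,
        0.94290784, -0.07979808]), 'joint_vel': array([ 1.71582198e-04,  1.77764841e-04,  2.15820558e-04, -2.08440573e-05,
       -1.93691188e-03, -2.93442297e-04, -4.03618573e-04]), 'joint_efforts': array([-1.28142743e-03, -7.76459026e+01,  1.56483471e+00, -2.58003670e+01,
        1.24366515e-02,  9.03902255e-03,  9.68770451e-05]), 'position': array([ 0.23531396, -0.68524126,  0.23041359]), 'eef_rot': array([-1.47233186,  1.56921818,  2.00014768]), 'ft_force': array([-0.06241912,  0.54744977, -0.73243093]), 'torque': array([ 0.00101415, -0.0582953 ,  0.03280352]), 'width': 0.08531340882541884}
scene [[392.31813279   0.         257.36726842]
 [  0.         392.31813279 193.76414206]
 [  0.           0.           1.        ]] -0.06336418769691488 [ 0.64755545  2.56667719 -1.21249963] [ 0.44011345 -0.12745507  1.34152597]
side [[419.03392723   0.         251.14065291]
 [  0.         419.03392723 195.33319359]
 [  0.           0.           1.        ]] -0.04121829475497236 [ 2.44530638 -0.24605417  0.07558427] [-0.51705347  0.18381289  0.97535981]
```

View pics/scene0.png

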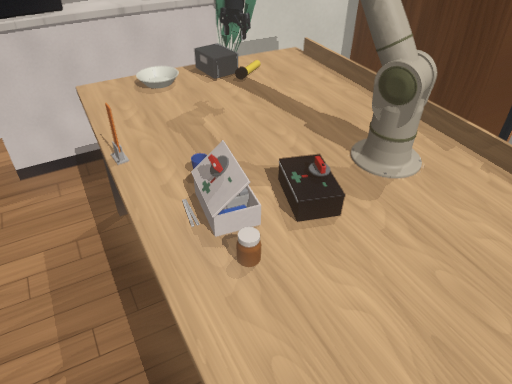

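View pics/side0.png

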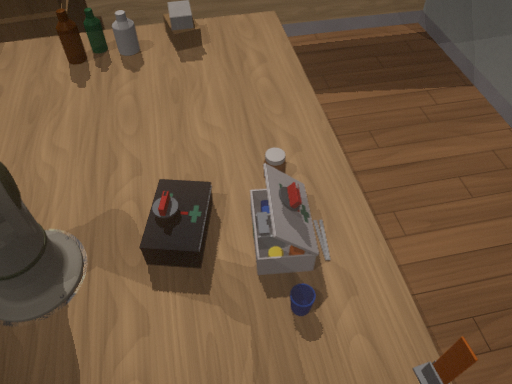

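Both views show the white tin (scene ~(228,190), side ~(282,225)), with its lid half open and the stud's red bar at scene (215,164) / side (294,194). The black tin is a decoy. The jar is on the +y side and the eye cup on the -y side. I'll make one enlarged crop of both views to pick corners.

```bash
cat > h.py <<'E'
import numpy as np,cv2
def ray(s,px):
    # undistort: drawn = ray*(1+k1 r^2)
    K=s["K"];D=np.array([float(s["k1"]),0,0,0,0])
    n=cv2.undistortPoints(np.array(px,float).reshape(-1,1,2),K,D).reshape(-1,2)
    R=cv2.Rodrigues(np.array(s["rvec"]))[0];t=np.array(s["tvec"]).ravel()
    d=np.c_[n,np.ones(len(n))]@R
    return -R.T@t,d/np.linalg.norm(d,axis=1)[:,None]
def onz(s,px,z):
    c,d=ray(s,px); return c+d*((z-c[2])/d[:,2])[:,None]
def tri(s1,p1,s2,p2):
    c1,d1=ray(s1,p1);c2,d2=ray(s2,p2);o=[]
    for a,b in zip(d1,d2):
        A=np.c_[a,-b];x=np.linalg.lstsq(A,c2-c1,rcond=None)[0]
        P,Q=c1+x[0]*a,c2+x[1]*b;o.append(np.r_[(P+Q)/2,np.linalg.norm(P-Q)])
    return np.array(o)
def proj(s,P):
    return cv2.projectPoints(np.array(P,float).reshape(-1,3),np.array(s["rvec"]),np.array(s["tvec"]),s["K"],np.array([float(s["k1"]),0,0,0,0]))[0].reshape(-1,2)
E
python3 - <<'E'
import cv2,numpy as np
a=cv2.imread("pics/scene0.png")[140:270,175:275];b=cv2.imread("pics/side0.png")[145:320,240:340]
a=cv2.resize(a,None,fx=4,fy=4,interpolation=2);b=cv2.resize(b,None,fx=3.4,fy=3.4,interpolation=2)
H=np.zeros((600,760,3),np.uint8);H[:a.shape[0],:400]=a;H[:b.shape[0],410:410+b.shape[1]]=b
cv2.imwrite("pics/crop.png",H)
E
```

```text
(no output)
```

View pics/crop.png

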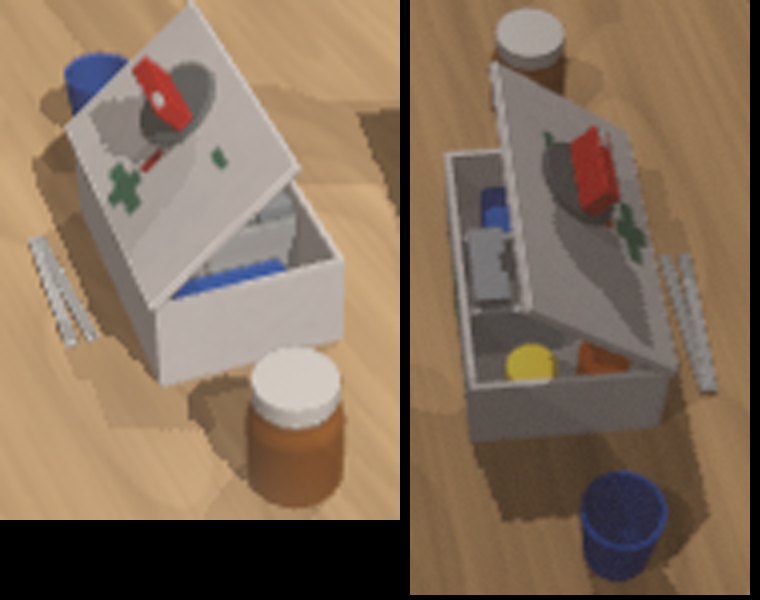

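```bash
python3 - <<'E'
from h import *
S=np.load("pics/scene0.npz");D=np.load("pics/side0.npz")
f=lambda l:[(175+u/4-.4,140+v/4-.4) for u,v in l]
g=lambda l:[(240+(u-410)/3.4-.35,145+v/3.4-.35) for u,v in l]
np.set_printoptions(precision=4,suppress=True)
print("frontrim+y, lidfree+y, lidfree-y, hinge-y, bar top ends");print(tri(S,f([(341,262),(297,166),(190,3),(68,130)]),D,g([(447,154),(496,65),(527,310),(672,372)])))
print("scene base rear+y, front+y",onz(S,f([(162,383),(343,338)]),0))
print("side base front-y, rear-y",onz(D,g([(472,440),(660,425)]),0))
print("side rim front+y,front-y z=.07",onz(D,g([(447,154),(473,388)]),.07))
print("jar", onz(S,f([(295,378)]),.085), "eyecup",onz(D,g([(624,512)]),.06))
E
```

```text
frontrim+y, lidfree+y, lidfree-y, hinge-y, bar top ends
[[ 0.5451  0.0901  0.0679  0.0015]
 [ 0.5787  0.0883  0.1572  0.0011]
 [ 0.5552 -0.113   0.1577  0.0034]
 [ 0.6513 -0.1234  0.0723  0.0021]]
scene base rear+y, front+y [[ 0.6705  0.074   0.    ]
 [ 0.5437  0.092  -0.    ]]
side base front-y, rear-y [[ 0.5219 -0.1067  0.    ]
 [ 0.6507 -0.1215  0.    ]]
side rim front+y,front-y z=.07 [[ 0.5442  0.0887  0.07  ]
 [ 0.5222 -0.1074  0.07  ]]
jar [[0.6305 0.1857 0.085 ]] eyecup [[ 0.596 -0.206  0.06 ]]
```

```bash
cat >> h.py <<'E'
from scipy.spatial.transform import Rotation as Ro
C=np.array([.5967,-.0155,0]);yaw=-.112
X=np.array([np.cos(yaw),np.sin(yaw),0]);Y=np.array([-X[1],X[0],0]);Z=np.array([0,0,1.])
def tin(x,y,z): return C+x*X+y*Y+z*Z
def st():
    from cell import manip
    o=manip.observe();return o,Ro.from_euler('xyz',o["eef_rot"]).as_matrix()
def go(target):
    o,R=st();d=R.T@(np.array(target)-o["position"])
    a=np.degrees(np.arctan2(*(R[:2,1]@np.c_[Y[:2],X[:2]])))  # tool y angle from tin x, ccw from above
    print("clock %.2f pos %s F %s w %.4f q %s"%(o["clock"],o["position"].round(4),o["ft_force"].round(1),o["width"],o["q"].round(2)))
    print("shift/0.4:",(d/.4).round(4)," tool-y vs tin-x deg (ccw):",a.round(2))
    return o,R
E
python3 - <<'E'
from h import *
np.set_printoptions(precision=4,suppress=True)
print(st()[1]);go(tin(.065-.08,-.068,.20)); print(tin(.065-.08,-.068,.2))
E
```

```text
[[-0.0006  0.3248 -0.9458]
 [ 0.0013 -0.9458 -0.3248]
 [-1.     -0.0014  0.0002]]
clock 0.10 pos [ 0.2353 -0.6853  0.2305] F [0.1 0.5 0.3] w 0.0853 q [ 1.16  0.6  -0.    1.6   0.    0.94 -0.08]
shift/0.4: [ 0.0777 -1.1525 -1.2917]  tool-y vs tin-x deg (ccw): -64.63
[ 0.5742 -0.0814  0.2   ]
```

Emit:
{"api": "send_rows", "payload": {
  "plan": [
    {"turn":-0.09,"grip":0},
    {"turn":-0.09,"grip":0},
    {"turn":-0.09,"grip":0},
    {"turn":-0.09,"grip":0},
    {"turn":-0.09,"grip":0},
    {"turn":-0.09,"grip":0},
    {"turn":-0.09,"grip":0},
    {"turn":-0.088,"grip":0}
  ]
}}

```text
schema error: expected keys grip, tx, ty, tz, turn
```

```bash
python3 -c "
from h import *
go(tin(.065-.08,-.068,.23))"
```

```text
clock 0.10 pos [ 0.2353 -0.6853  0.2305] F [0.1 0.5 0.3] w 0.0853 q [ 1.16  0.6  -0.    1.6   0.    0.94 -0.08]
shift/0.4: [ 0.0027 -1.1527 -1.2917]  tool-y vs tin-x deg (ccw): -64.63
```

Emit:
{"api": "send_rows", "payload": {
  "plan": [
    {"tx":0,"ty":0,"tz":0,"turn":-0.09,"grip":0},
    {"tx":0,"ty":0,"tz":0,"turn":-0.09,"grip":0},
    {"tx":0,"ty":0,"tz":0,"turn":-0.09,"grip":0},
    {"tx":0,"ty":0,"tz":0,"turn":-0.09,"grip":0},
    {"tx":0,"ty":0,"tz":0,"turn":-0.09,"grip":0},
    {"tx":0,"ty":0,"tz":0,"turn":-0.09,"grip":0},
    {"tx":0,"ty":0,"tz":0,"turn":-0.09,"grip":0},
    {"tx":0,"ty":0,"tz":0,"turn":-0.088,"grip":0}
  ]
}}

```text
clock: 0.9
position: [0.2353, -0.6855, 0.2308]
eef_rot: [-2.549, 1.57, 2.057]
ft_force: [0.3, -0.9, 0.6]
width: 0.0002
```

```bash
python3 -c "
from h import *
go(tin(.065-.08,-.068,.23))"
```

```text
clock 0.90 pos [ 0.2353 -0.6855  0.2308] F [ 0.3 -0.9  0.6] w 0.0002 q [ 1.35  0.62 -0.31  1.59  0.22  0.97  0.86]
shift/0.4: [ 0.0028  0.6821 -1.5916]  tool-y vs tin-x deg (ccw): 0.32
```

Emit:
{"api": "send_rows", "payload": {
  "plan": [
    {"tx":0,"ty":0.0426,"tz":-0.0995,"turn":0,"grip":0},
    {"tx":0,"ty":0.0426,"tz":-0.0995,"turn":0,"grip":0},
    {"tx":0,"ty":0.0426,"tz":-0.0995,"turn":0,"grip":0},
    {"tx":0,"ty":0.0426,"tz":-0.0995,"turn":0,"grip":0},
    {"tx":0,"ty":0.0426,"tz":-0.0995,"turn":0,"grip":0},
    {"tx":0,"ty":0.0426,"tz":-0.0995,"turn":0,"grip":0},
    {"tx":0,"ty":0.0426,"tz":-0.0995,"turn":0,"grip":0},
    {"tx":0,"ty":0.0426,"tz":-0.0995,"turn":0,"grip":0}
  ]
}}

```text
clock: 1.7
position: [0.407, -0.3829, 0.2311]
eef_rot: [-1.941, 1.57, 2.659]
ft_force: [0.6, 0.5, 0.3]
width: -0.0002
```

Emit:
{"api": "send_rows", "payload": {
  "plan": [
    {"tx":0,"ty":0.0426,"tz":-0.0995,"turn":0,"grip":0},
    {"tx":0,"ty":0.0426,"tz":-0.0995,"turn":0,"grip":0},
    {"tx":0,"ty":0.0426,"tz":-0.0995,"turn":0,"grip":0},
    {"tx":0,"ty":0.0426,"tz":-0.0995,"turn":0,"grip":0},
    {"tx":0,"ty":0.0426,"tz":-0.0995,"turn":0,"grip":0},
    {"tx":0,"ty":0.0426,"tz":-0.0995,"turn":0,"grip":0},
    {"tx":0,"ty":0.0426,"tz":-0.0995,"turn":0,"grip":0},
    {"tx":0,"ty":0.0426,"tz":-0.0995,"turn":0,"grip":0}
  ]
}}

```text
clock: 2.5
position: [0.5781, -0.0818, 0.231]
eef_rot: [-1.259, 1.57, -2.942]
ft_force: [1.1, -0.3, 0.6]
width: 0.0
```

```bash
python3 -c "
from h import *
go(tin(.065-.08,-.068,.16))"
```

```text
clock 2.50 pos [ 0.5781 -0.0818  0.231 ] F [ 1.1 -0.3  0.6] w 0.0000 q [ 0.31  0.45 -0.38  1.91  0.23  0.82 -0.3 ]
shift/0.4: [ 0.1776 -0.0098 -0.    ]  tool-y vs tin-x deg (ccw): -0.01
```

Emit:
{"api": "send_rows", "payload": {
  "plan": [
    {"tx":0.06,"ty":-0.0098,"tz":0,"turn":0,"grip":0},
    {"tx":0.06,"ty":0,"tz":0,"turn":0,"grip":0},
    {"tx":0.057,"ty":0,"tz":0,"turn":0,"grip":0},
    {"tx":0.015,"ty":0,"tz":0,"turn":0,"grip":0},
    {"tx":0.015,"ty":0,"tz":0,"turn":0,"grip":0},
    {"tx":0.015,"ty":-0.005,"tz":0,"turn":0,"grip":0},
    {"tx":0.015,"ty":-0.005,"tz":0,"turn":0,"grip":0}
  ]
}}

```text
clock: 3.2
position: [0.5702, -0.0826, 0.1369]
eef_rot: [1.579, 1.569, -0.104]
ft_force: [0.1, -0.5, 1.7]
width: -0.0001
```

Emit:
{"api": "send_rows", "payload": {
  "plan": [
    {"tx":0.015,"ty":-0.007,"tz":0,"turn":0,"grip":0},
    {"tx":0.015,"ty":-0.007,"tz":0,"turn":0,"grip":0},
    {"tx":0.015,"ty":-0.007,"tz":0,"turn":0,"grip":0},
    {"tx":0.015,"ty":-0.007,"tz":0,"turn":0,"grip":0},
    {"tx":0.015,"ty":-0.007,"tz":0,"turn":0,"grip":0},
    {"tx":0.015,"ty":-0.007,"tz":0,"turn":0,"grip":0},
    {"tx":0.015,"ty":-0.007,"tz":0,"turn":0,"grip":0}
  ]
}}

```text
clock: 3.9
position: [0.5507, -0.0803, 0.094]
eef_rot: [1.807, 1.57, 0.124]
ft_force: [1.9, -0.2, 1.6]
width: -0.0002
```

Emit:
{"api": "send_rows", "payload": {
  "plan": [
    {"tx":0.012,"ty":-0.005,"tz":0,"turn":0,"grip":0},
    {"tx":0.012,"ty":-0.005,"tz":0,"turn":0,"grip":0},
    {"tx":0.01,"ty":0,"tz":0,"turn":0,"grip":0},
    {"tx":0.006,"ty":0,"tz":0,"turn":0,"grip":0},
    {"tx":0,"ty":0,"tz":0,"turn":0,"grip":0}
  ]
}}

```text
clock: 4.4
position: [0.5457, -0.0798, 0.0782]
eef_rot: [-1.401, 1.569, -3.084]
ft_force: [-0.6, 0.3, 0.1]
width: -0.0
```

Emit:
{"api": "send_rows", "payload": {
  "plan": [
    {"tx":0.005,"ty":0,"tz":0,"turn":0,"grip":0},
    {"tx":0.0,"ty":0,"tz":0,"turn":0,"grip":0}
  ]
}}

```text
clock: 4.6
position: [0.5458, -0.0799, 0.0778]
eef_rot: [-0.224, 1.57, -1.907]
ft_force: [-5.2, 0.4, 22.2]
width: -0.0001
```

The fingers met firm contact (22 N at z=0.0778, against an expected 0.078), so the lid is shut. Next I'll rise, half-open the fingers and look.

Emit:
{"api": "send_rows", "payload": {
  "plan": [
    {"tx":-0.1,"ty":0,"tz":0,"turn":0,"grip":0},
    {"tx":-0.1,"ty":0,"tz":0,"turn":0,"grip":0},
    {"tx":-0.1,"ty":0,"tz":0,"turn":0,"grip":0},
    {"tx":-0.1,"ty":0,"tz":0,"turn":0,"grip":0.5},
    {"tx":0,"ty":0.02,"tz":-0.085,"turn":0,"grip":0.5},
    {"tx":0,"ty":0.02,"tz":-0.085,"turn":0,"grip":0.5},
    {"tx":0,"ty":0,"tz":0,"turn":0,"grip":0.5}
  ]
}}

```text
clock: 5.3
position: [0.571, -0.0092, 0.237]
eef_rot: [2.605, 1.568, 0.927]
ft_force: [0.4, 0.2, -0.5]
width: 0.0423
```

```bash
python3 - <<'E'
from h import *
from cell import eyes
go(tin(-.025,0,.16))
o,R=st()
s=eyes.snapshot("wrist");np.savez("pics/w1.npz",**s,pos=o["position"],R=R)
print(s["hand_eye"].round(3),s["K"][0,0],s["k1"])
d=eyes.snapshot("side");np.savez("pics/d1.npz",**d)
H=np.zeros((384,512+280,3),np.uint8);H[:,:512]=s["img"]
c=cv2.resize(d["img"][140:295,235:345],None,fx=2.45,fy=2.45);H[:c.shape[0],520:520+c.shape[1]]=c
cv2.imwrite("pics/w1.png",H[:,:,::-1])
E
```

```text
clock 5.30 pos [ 0.571  -0.0092  0.237 ] F [ 0.4  0.2 -0.5] w 0.0423 q [ 0.21  0.43 -0.41  1.93  0.23  0.82 -0.43]
shift/0.4: [0.1925 0.0026 0.0091]  tool-y vs tin-x deg (ccw): 0.3
[[ 0.    -0.31   0.951 -0.143]
 [ 1.     0.001  0.     0.001]
 [-0.001  0.951  0.31  -0.08 ]
 [ 0.     0.     0.     1.   ]] 310.2898704740237 -0.06725697846187335
```

View pics/w1.png

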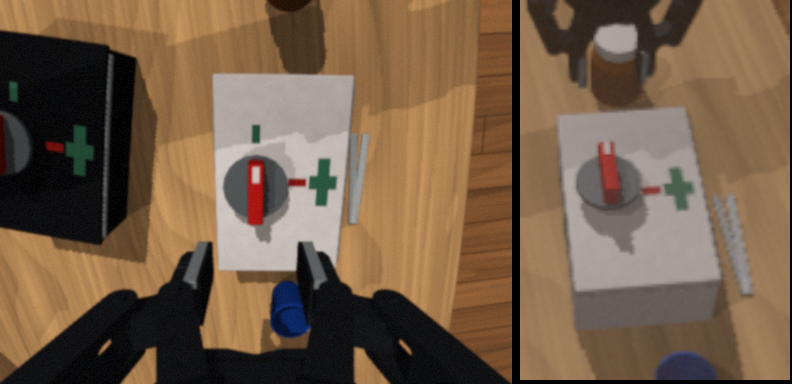

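The wrist view shows the lid flat and shut, with the bar at about (256,192), lying along the tin's y; the side crop agrees. Next I'll measure the bar in the wrist and side views.

```bash
cat >> h.py <<'E'
def wcam(w):
    T=np.eye(4);T[:3,:3]=w["R"];T[:3,3]=w["pos"];M=np.linalg.inv(T@w["hand_eye"])
    return dict(K=w["K"],k1=w["k1"],rvec=cv2.Rodrigues(M[:3,:3])[0].ravel(),tvec=M[:3,3],img=w["img"])
def red(s,box,V=60):
    h=cv2.cvtColor(s["img"],cv2.COLOR_RGB2HSV);m=((h[...,0]<8)|(h[...,0]>172))&(h[...,1]>140)&(h[...,2]>V)
    k=np.zeros_like(m);x0,y0,x1,y1=box;k[y0:y1,x0:x1]=1;m=(m&k).astype(np.uint8)
    c=max(cv2.findContours(m,0,2)[0],key=cv2.contourArea);return c
E
python3 - <<'E'
from h import *
np.set_printoptions(precision=4,suppress=True)
w=wcam(np.load("pics/w1.npz"));d=np.load("pics/d1.npz")
a=red(w,(235,145,280,235));b=red(d,(235,180,290,240))
for n,s,c in(("w",w,a),("d",d,b)):
    r=cv2.minAreaRect(c);print(n,r);print(onz(s,cv2.boxPoints(r),.124)[:,:2])
    h=c.reshape(-1,2);print("top/bottom",h[h[:,1].argmin()],h[h[:,1].argmax()])
print(tri(w,[cv2.minAreaRect(a)[0]],d,[cv2.minAreaRect(b)[0]]))
# predicted bar top corners from tin pose, in both views
P=[tin(-.025+i*.007,j*.028,.124) for i,j in((-1,-1),(-1,1),(1,1),(1,-1))]
print(proj(w,P),proj(d,P)); print(tin(-.025,0,.124))
E
```

```text
w ((256.0, 192.0), (64.0, 16.0), 90.0)
[[ 0.5694  0.0183]
 [ 0.5827  0.0169]
 [ 0.5771 -0.041 ]
 [ 0.5628 -0.0395]]
top/bottom [250 160] [252 224]
d ((270.66217041015625, 207.9729766845703), (18.9058837890625, 6.247161388397217), 80.53767395019531)
[[ 0.565   0.0102]
 [ 0.5794  0.0103]
 [ 0.5741 -0.0424]
 [ 0.5602 -0.0424]]
top/bottom [267 199] [269 217]
[[ 0.5719 -0.0121  0.1177  0.0021]]
[[246.8438 224.3805]
 [246.7266 163.0122]
 [263.3556 163.1045]
 [262.4468 224.4565]] [[269.5639 216.755 ]
 [266.791  197.0439]
 [272.8886 196.6034]
 [275.8923 216.2823]]
[ 0.5719 -0.0127  0.124 ]
```

The stud measures (0.572, -0.012), and the predicted bar corners match to about 1 px. Descending and gripping.

Emit:
{"api": "send_rows", "payload": {
  "plan": [
    {"tx":0.09,"ty":0.003,"tz":0.009,"turn":0.0033,"grip":0.5},
    {"tx":0.09,"ty":0,"tz":0,"turn":0,"grip":0.5},
    {"tx":0.08,"ty":0,"tz":0,"turn":0,"grip":0.5},
    {"tx":0.04,"ty":0,"tz":0,"turn":0,"grip":0.5},
    {"tx":0.0325,"ty":0,"tz":0,"turn":0,"grip":0.5},
    {"tx":0,"ty":0,"tz":0,"turn":0,"grip":0.5}
  ]
}}

```text
clock: 6.0
position: [0.5695, -0.0188, 0.1018]
eef_rot: [-1.294, 1.568, -2.983]
ft_force: [-0.2, 1.0, 0.1]
width: 0.0425
```

```bash
python3 -c "
from h import *
go(tin(-.025,0,.104))"
```

```text
clock 6.00 pos [ 0.5695 -0.0188  0.1018] F [-0.2  1.   0.1] w 0.0425 q [ 0.15  0.61 -0.31  2.05  0.35  0.54 -0.53]
shift/0.4: [-0.0054  0.004  -0.0157]  tool-y vs tin-x deg (ccw): -0.36
```

Emit:
{"api": "send_rows", "payload": {
  "plan": [
    {"tx":-0.004,"ty":0.004,"tz":-0.0155,"turn":-0.004,"grip":0.5},
    {"tx":0,"ty":0,"tz":0,"turn":0,"grip":0.5}
  ]
}}

```text
clock: 6.2
position: [0.5741, -0.0109, 0.1063]
eef_rot: [1.944, 1.568, 0.263]
ft_force: [0.8, -0.4, 1.1]
width: 0.0425
```

```bash
python3 -c "
from h import *
o,R=go(tin(-.025,0,.104));print(R.round(4))"
```

```text
clock 6.20 pos [ 0.5741 -0.0109  0.1063] F [ 0.8 -0.4  1.1] w 0.0425 q [ 0.14  0.61 -0.32  2.04  0.35  0.54 -0.54]
shift/0.4: [ 0.0058 -0.0052  0.0052]  tool-y vs tin-x deg (ccw): 0.11
[[ 2.400e-03  9.939e-01 -1.099e-01]
 [ 6.000e-04 -1.099e-01 -9.939e-01]
 [-1.000e+00  2.300e-03 -9.000e-04]]
```

Emit:
{"api": "send_rows", "payload": {
  "plan": [
    {"tx":0.006,"ty":-0.005,"tz":0.005,"turn":0,"grip":0.5},
    {"tx":0,"ty":0,"tz":0,"turn":0,"grip":0.5},
    {"tx":0,"ty":0,"tz":0,"turn":0,"grip":0},
    {"tx":0,"ty":0,"tz":0,"turn":0,"grip":0},
    {"tx":0,"ty":0,"tz":0,"turn":0,"grip":0},
    {"tx":0,"ty":0,"tz":0,"turn":0,"grip":0}
  ],
  "squeeze": 50
}}

```text
clock: 6.8
position: [0.5713, -0.0138, 0.1031]
eef_rot: [1.577, 1.57, -0.105]
ft_force: [0.8, -1.0, 4.4]
width: 0.0129
```

```bash
python3 -c "
from h import *
o,R=go(tin(-.025,0,.104))"
```

```text
clock 6.80 pos [ 0.5713 -0.0138  0.1031] F [ 0.8 -1.   4.4] w 0.0129 q [ 0.14  0.61 -0.31  2.05  0.35  0.54 -0.54]
shift/0.4: [-0.0023  0.001  -0.0027]  tool-y vs tin-x deg (ccw): 0.04
```

Emit:
{"api": "send_rows", "payload": {
  "plan": [
    {"tx":0.01,"ty":0,"tz":0,"turn":0,"grip":0},
    {"tx":0.01,"ty":0,"tz":0,"turn":0,"grip":0},
    {"tx":0.008,"ty":0,"tz":0,"turn":0,"grip":0},
    {"tx":0.002,"ty":0,"tz":0,"turn":0,"grip":0},
    {"tx":0,"ty":0,"tz":0,"turn":0,"grip":0}
  ]
}}

```text
clock: 7.3
position: [0.5714, -0.0137, 0.0913]
eef_rot: [1.477, 1.569, -0.205]
ft_force: [-0.5, -1.1, 11.1]
width: 0.0129
```

Emit:
{"api": "send_rows", "payload": {
  "plan": [
    {"tx":0,"ty":0,"tz":0,"turn":0.07,"grip":0},
    {"tx":0,"ty":0,"tz":0,"turn":0.07,"grip":0},
    {"tx":0,"ty":0,"tz":0,"turn":0.07,"grip":0},
    {"tx":0,"ty":0,"tz":0,"turn":0.07,"grip":0},
    {"tx":0,"ty":0,"tz":0,"turn":0.07,"grip":0},
    {"tx":0,"ty":0,"tz":0,"turn":0.07,"grip":0},
    {"tx":0,"ty":0,"tz":0,"turn":0.07,"grip":0}
  ]
}}

```text
clock: 8.0
position: [0.571, -0.0134, 0.0914]
eef_rot: [2.628, 1.57, 0.172]
ft_force: [-1.3, -0.1, 9.5]
width: 0.0129
```

```bash
python3 -c "
from h import *
o,R=go(tin(-.025,0,.0913));print(o['torque'])"
```

```text
clock 8.00 pos [ 0.571  -0.0134  0.0914] F [-1.3 -0.1  9.5] w 0.0129 q [-0.01  0.61 -0.09  2.06  0.11  0.47 -1.07]
shift/0.4: [ 0.0001  0.0001 -0.0028]  tool-y vs tin-x deg (ccw): -44.3
[0.05811129 0.31401612 0.00293361]
```

Halfway at 44° clockwise, still pressed and with low forces.

Emit:
{"api": "send_rows", "payload": {
  "plan": [
    {"tx":0,"ty":0,"tz":0,"turn":0.07,"grip":0},
    {"tx":0,"ty":0,"tz":0,"turn":0.07,"grip":0},
    {"tx":0,"ty":0,"tz":0,"turn":0.07,"grip":0},
    {"tx":0,"ty":0,"tz":0,"turn":0.07,"grip":0},
    {"tx":0,"ty":0,"tz":0,"turn":0.07,"grip":0},
    {"tx":0,"ty":0,"tz":0,"turn":0.07,"grip":0},
    {"tx":0,"ty":0,"tz":0,"turn":0.07,"grip":0},
    {"tx":0,"ty":0,"tz":0,"turn":0.01,"grip":0}
  ]
}}

```text
clock: 8.8
position: [0.5709, -0.0129, 0.0913]
eef_rot: [-2.287, 1.57, 0.756]
ft_force: [-0.6, 1.3, 10.2]
width: 0.0131
```

```bash
python3 -c "
from h import *
o,R=go(tin(-.025,0,.0913));print(o['torque'])"
```

```text
clock 8.80 pos [ 0.5709 -0.0129  0.0913] F [-0.6  1.3 10.2] w 0.0131 q [-0.16  0.61  0.12  2.07 -0.16  0.46 -1.59]
shift/0.4: [-0.0001 -0.0007 -0.0023]  tool-y vs tin-x deg (ccw): -89.23
[0.35802492 0.27726258 0.03595244]
```

At 89° and still pressed. Easing up 7 mm into the catch, then releasing and lifting away.

Emit:
{"api": "send_rows", "payload": {
  "plan": [
    {"tx":-0.008,"ty":0,"tz":0,"turn":0,"grip":0},
    {"tx":-0.008,"ty":0,"tz":0,"turn":0,"grip":0},
    {"tx":0,"ty":0,"tz":0,"turn":0,"grip":0},
    {"tx":0,"ty":0,"tz":0,"turn":0,"grip":0.5},
    {"tx":0,"ty":0,"tz":0,"turn":0,"grip":0.5},
    {"tx":0,"ty":0,"tz":0,"turn":0,"grip":0.5},
    {"tx":-0.03,"ty":0,"tz":0,"turn":0,"grip":0.5},
    {"tx":-0.08,"ty":0,"tz":0,"turn":0,"grip":0.5}
  ]
}}

```text
clock: 9.6
position: [0.5692, -0.0136, 0.1398]
eef_rot: [0.172, 1.566, -3.065]
ft_force: [0.8, -0.1, 0.5]
width: 0.0426
```

Emit:
{"api": "send_rows", "payload": {
  "plan": [
    {"tx":-0.1,"ty":0,"tz":0,"turn":0,"grip":0.5},
    {"tx":-0.1,"ty":0,"tz":0,"turn":0,"grip":0.5},
    {"tx":-0.1,"ty":0,"tz":0,"turn":0,"grip":0.5},
    {"tx":0,"ty":0,"tz":0,"turn":0,"grip":0.5},
    {"tx":0,"ty":0,"tz":0,"turn":0,"grip":0.5}
  ]
}}

```text
clock: 10.1
position: [0.5709, -0.0136, 0.2625]
eef_rot: [-2.886, 1.568, 0.16]
ft_force: [-0.2, 0.0, -0.9]
width: 0.0428
```

```bash
python3 - <<'E'
from h import *
from cell import eyes
go(tin(-.025,0,.2))
o,R=st()
s=eyes.snapshot("wrist");np.savez("pics/w2.npz",**s,pos=o["position"],R=R)
d=eyes.snapshot("side");np.savez("pics/d2.npz",**d)
H=np.zeros((384,512+280,3),np.uint8);H[:,:512]=s["img"]
c=cv2.resize(d["img"][140:295,235:345],None,fx=2.45,fy=2.45);H[:c.shape[0],520:520+c.shape[1]]=c
cv2.imwrite("pics/w2.png",H[:,:,::-1])
E
```

```text
clock 10.10 pos [ 0.5709 -0.0136  0.2625] F [-0.2  0.  -0.9] w 0.0428 q [-0.22  0.38  0.19  1.93 -0.1   0.83 -1.64]
shift/0.4: [ 0.1564 -0.0024 -0.0017]  tool-y vs tin-x deg (ccw): -89.05
```

View pics/w2.png

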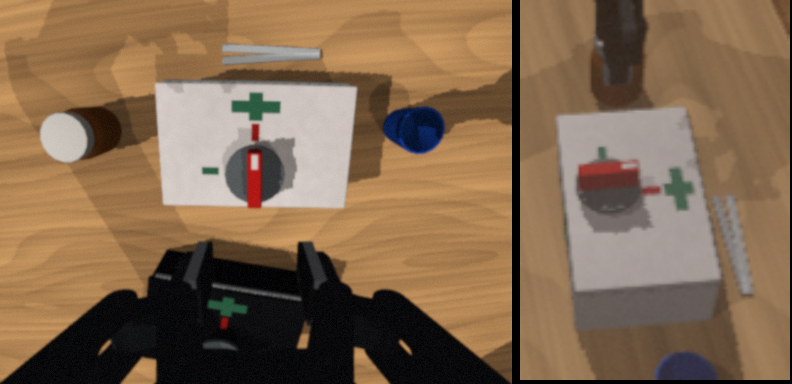

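The bar now lies along the tin's x, with the lid flat and the jar, eye cup and tweezers in place. As a last check I'll measure the head height and bar angle.

```bash
python3 - <<'E'
from h import *
np.set_printoptions(precision=4,suppress=True)
for k,bw,bd in((1,(235,145,280,235),(235,180,290,240)),(2,(240,145,270,215),(255,195,286,222))):
    w=wcam(np.load(f"pics/w{k}.npz"));d=np.load(f"pics/d{k}.npz")
    a=red(w,bw);b=red(d,bd);ra,rb=cv2.minAreaRect(a),cv2.minAreaRect(b)
    print(k,ra,"tri",tri(w,[ra[0]],d,[rb[0]]))
B=cv2.boxPoints(ra);P=onz(w,B,.119)[:,:2];L=max((P[i]-P[(i+1)%4] for i in range(4)),key=np.linalg.norm)
print("len",np.linalg.norm(L),"angle to tin x deg",np.degrees(np.arctan2(L@Y[:2],L@X[:2])))
# whole tin region change, side view, lower/right bystanders
d1=np.load("pics/side0.npz")["img"].astype(int);d2=d["img"].astype(int)
for n,(x0,y0,x1,y1) in dict(eyecup=(288,283,318,316),tweezers=(318,218,331,262)).items():
    print(n,"mean abs change",abs(d1-d2)[y0:y1,x0:x1].mean().round(1))
E
```

```text
1 ((256.0, 192.0), (64.0, 16.0), 90.0) tri [[ 0.5719 -0.0121  0.1177  0.0021]]
2 ((254.0, 178.5), (57.0, 14.0), 90.0) tri [[ 0.5716 -0.0121  0.1133  0.0035]]
len 0.0563862154865944 angle to tin x deg 1.349922785720955
eyecup mean abs change 9.0
tweezers mean abs change 6.9
```

```bash
python3 -c "
from cell import close_job
print(close_job())"
```

```text
the job is handed in; nothing more can be done
None
```

The tin is locked: I pushed the lid shut, then pressed the stud about 12 mm, turned it about 89° clockwise and let it rise into its catch. I released it, backed the arm off to z = 0.26 m and handed the job in at about 10 s on the robot's clock.

- **Lid:** pushing met firm contact, 22 N at z = 0.078 m, which matches the shut height. That was the highest wrist force I read, though I only read it at the end of each move.
- **Stud turn:** after release, the bar lies along the tin's x to within about 1.4°.
- **Stud height:** two-view measurement puts the head 4.4 mm lower than when open, against about 5 mm expected. The two sight lines missed each other by 2 to 3.5 mm, so this check is coarse. It still rules out the stud being stuck down, which would be about 12 mm.
- **Bystanders:** the jar, eye cup and tweezers look undisturbed in the last pictures. The eye cup and tweezers areas changed slightly in brightness, which I put down to the arm's shadow. I did not measure the jar, as the gripper partly hid it in the side view.

No check failed. I had one move call refused for missing keys, with no motion. Approaching the stud, the tool first read about 6 mm off, and I corrected that before gripping.

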